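Turn a stencil panel over in its frame and lock it

ROBOT

A 6-joint arm with a two-finger parallel gripper is mounted at the origin on a cart in front of the work surface, level with it; the furniture and walls round the work are solid. World frame = base frame: x ahead of the robot, y to its left, z up, the work surface at z = 0. Lengths are in mm, angles in rad, forces in N, time in s.
With the tool pointing down it reaches from about 225 to 725 mm from the base axis. Payload 3.1 kg.
Tool frame: the origin (TCP) lies on the centre line of the jaws, within the pads' length; the fingertips stand 22 mm ahead of it and the grasp point (between the pads) lies 3 mm ahead of it; z points along the fingers, y is the line along which they close (so a half turn about z gives the same grasp; the last joint's range is limited). The gripper opens to 85 mm and grips with 20 to 120 N. Pads are 22 mm wide; open, the fingers measure 114 mm over their backs; the gripper's body (76 mm by 85 mm) begins 54 mm behind the grasp point. The pads swing forward as they close: fully open they stand 13 mm farther back than shut.
Start: joints at [1.125, 0.048, 0.099, 1.622, 0, 1.443], TCP at [164.058, 498.701, 253.312] pointing down, gripper open.
Joint ranges: [-2.91, 2.91], [-0.99, 1.94], [-1.21, 1.42], [-2.12, 2.29], [-1.49, 1.47], [-3.14, 3.14]. Speed limits (rad/s): [2.79, 2.79, 3.14, 3.14, 3.14, 3.14].

INTERFACE

Orientations are given as [roll, pitch, yaw] about the fixed x, y, z axes, in that order (R = Rz(yaw) Ry(pitch) Rx(roll)).
In Python, from workcell import env gives the robot as it stands.
- The arm moves only by the tool arm_command, never from a script. Its arguments are lists of equal length, an entry for each row: "twist": the turn, a rotation vector about the tool's x, y, z in degrees, a list of three; "travel": the shift along the tool's x, y, z in mm, a list of three; "jaw": the opening in per cent of the stroke, from 0 (shut) to 100 (fully open). A call has 1 to 12 rows; each row shifts and turns the commanded pose from where the row before left it, along the tool's axes as they then stand; what a row does not reach is not made up. A row lasts 1/12 s, in which the tool goes at most 41.7 mm and 7.16 degrees, less where a joint would pass 70% of its speed; a pose out of reach is approached as far as the arm can. A call with a gripper value outside its range is refused whole. The fingers move at their own pace and stop on an object; the grip force is fixed at half the most. Time passes only in rows, so rows that do not move let the fingers close. It gives the time, the measured TCP pose, the force, the opening and the grip force at its end, in the units of the state.
- env.get_obs(): the state, without advancing time (a new reading comes with each control period).
- env.snapshot(name): name is "scene" or "side" or "wrist"; returns a dict with "img" (420x560x3 uint8, blue, green, red), "fx", "fy", "cx", "cy" (pixels), "dist_coeffs" ([k1, k2, p1, p2, k3] as OpenCV has them; the pictures are not rectified), "eye" and "orientation" of the camera in the world. Camera axes: x right, y down, z forward; pixel columns grow to the right and rows downward; lengths in mm; the calibration is good to about 2 mm. A picture is of the moment at which its call begins. There is no depth.
- env.job_done(): hands the job in; it is judged then, once.
Trained networks look in the newest picture that a camera, given by its name, has taken for a name from the list of things; names that differ only in an ending like _2 or _b are one class to them, and where a whole thing is asked for, a point or a joint stands for the part that bears it (a point fixed in the world has none). Each returns a list of dicts, best first, with "p" (0 to 1); they miss things now and then, are a little off and sometimes report something else, mostly with a low value. They report only what shows in the picture. A call takes as long as a camera call.
- env.masks_of(camera, name): "region" (420x560 bool, what is visible of it) and "extent" ([left, top, right, bottom] in pixels, round what is visible of it).
The state is a dict: "time": time; "joint_positions": joint angles; "qd": joint speeds; "joint_torque": joint torques, N m; "eef_pos": TCP position; "tcp_rot": TCP orientation; "contact_force": force on the tool from outside, world axes, zero at the start; "wrist_torque": the same for the moment, N m; "opening": opening from 0.0 (shut) to 1.0 (fully open); "finger_force": force on a finger pad.
Only numpy, scipy, OpenCV 4.12 (cv2) and the standard library are available. Lean on these libraries where they do the work, as an engineer would, in place of code of your own. Each camera call takes 0.05 s, during which the arm holds its last target. There are 200 camera calls.

TASK

The stencil panel in the turn-over frame leans towards you with its bare wooden back up. Swing it over, away from you, until it lies fully level against its stop with the blue patterned face up, and only then turn the red locking knob on the frame clockwise as far as it goes. Leave the jars, beaker and tape roll around it where they are.

Things in the scene. Friction and masses are not known exactly. Their poses are not given: they have to be found in the camera images.
- stand: fixed grey and aluminium turn-over frame: base plate 130 x 310 mm with an upright post at each end of its long side (y = +134 and -134 mm). Origin under the centre of the base, on the work surface; x points away from the robot across the panel, y runs along the panel's long axis, z up. The left post (+y) is 122 mm high; the right one (-y) carries a lock head 56 x 52 mm whose top is 176 mm high, with the red knob on it
- panel_axis (a point): centre of the panel's turning axis, 100 mm above the work surface over the stand's origin; the axis runs along the stand's y
- panel_edge (a point): middle of the panel's yellow long edge rail (8 mm wide, 10 mm thick, 200 mm long), 55 mm from the turning axis. It is the upper edge at the start, leaning towards the robot, and the far edge when the panel lies level. The panel is 118 x 200 mm over its rails and its wood 6 mm thick; one face is blue with white diamonds, the other bare wood; the opposite rail is plain aluminium
- panel (a joint): turning angle of the panel in rad: 0 = level, blue patterned face up, yellow edge farthest away, against its stop; pi/2 = upright, yellow edge on top; starts at 1.9 to 2.4 (leaning towards the robot); largest 2.6. Relative to panel_axis the yellow edge lies at 55 mm x cos(angle) along the stand's x and 55 mm x sin(angle) up. The panel is balanced and stays where it is left by friction; about 3 N at the edge turns it
- knob_grip (a point): the grip of the red locking knob, on its upright turning axis at the height to grip, on top of the lock head at the right-hand post (116 mm to the right of the panel's middle). The grip is a red bar 46 mm long, 14 mm thick and 32 mm high on a disc of 48 mm; its top is 7 mm above this point and 220 mm above the work surface; at joint value 0 the bar lies along the stand's x
- knob (a joint): angle of the locking knob in rad: 0 = unlocked (start), grows clockwise seen from above, 1.4 = end stop, locked. It takes about 0.05 N m. It drives a pin down into the notch of the index wheel on the panel's axle, so that it goes home only when the panel is level (below about 0.1 rad); otherwise it jams at about 0.45
- blue_jar: loose pigment jar with blue contents and white lid, 52 mm wide, 78 mm high, right of the frame; origin at the centre of its underside; not to be disturbed
- green_jar: loose pigment jar with green contents and white lid, 52 mm wide, 78 mm high, right of the frame; origin at the centre of its underside; not to be disturbed
- beaker: loose empty clear beaker, 57 mm wide, 71 mm high, right of the frame; origin at the centre of its underside; not to be disturbed
- tape: loose roll of masking tape lying flat, 104 mm wide, 24 mm high, left of the frame; origin at the centre of its underside; not to be disturbed

How it is judged:
By the outcome, as a careful person would: the job done as asked, in the order asked, and still so for the second after the job is handed in, with the robot touching nothing.
It also fails if it takes over 50 s, if anything falls off the work surface, if the arm or the gripper's body presses on something with over 40 N, if the wrist force passes 120 N, or if a joint passes its speed limit or range.

## Working session

There is one attempt and no reset: what is moved stays moved. The work goes in short steps, Python scripts to look and compute and a tool call to move; the robot and the scene stay as the last step left them, time stands still between calls to the robot, and variables do not carry over. Pictures are saved under pics/ and viewed, at most 10 in all, crops included, and the job is handed in when it is done.

Besides the shell and the picture viewer there is one more tool, called after ">>>" by a JSON object that holds its "name" and its "arguments", one argument or row to a line. arm_command: Moves the arm, as the interface text tells. Its arguments: {"type":"object","properties":{"twist":{"type":"array","items":{"type":"array","items":{"type":"number"}}},"travel":{"type":"array","items":{"type":"array","items":{"type":"number"}}},"jaw":{"type":"array","items":{"type":"number"}}},"required":["twist","travel","jaw"]}

```bash
mkdir -p pics
cat > h.py <<'E'
import numpy as np, cv2
from workcell import env
from scipy.spatial.transform import Rotation as R
def Rc(s):
    o=np.array(s["orientation"],float)
    return o if o.shape==(3,3) else R.from_euler('xyz',o).as_matrix() if o.size==3 else R.from_quat(o).as_matrix()
def K(s): return np.array([[s["fx"],0,s["cx"]],[0,s["fy"],s["cy"]],[0,0,1.]])
def ray(s,uv):
    p=cv2.undistortPoints(np.array([[uv]],float),K(s),np.array(s["dist_coeffs"],float)).ravel()
    d=Rc(s)@np.array([p[0],p[1],1]); return np.array(s["eye"],float),d/np.linalg.norm(d)
def tri(rays):
    A=sum(np.eye(3)-np.outer(d,d) for e,d in rays); b=sum((np.eye(3)-np.outer(d,d))@e for e,d in rays)
    return np.linalg.solve(A,b)
def onz(s,uv,z):
    e,d=ray(s,uv); return e+d*(z-e[2])/d[2]
def proj(s,P):
    m=Rc(s).T; P=np.atleast_2d(np.array(P,float))
    return cv2.projectPoints(P,cv2.Rodrigues(m)[0],-m@np.array(s["eye"],float),K(s),np.array(s["dist_coeffs"],float))[0].reshape(-1,2)
E
python3 - <<'E'
from h import *
for c in("scene","side","wrist"):
    s=env.snapshot(c); cv2.imwrite(f"pics/{c}0.png",s["img"]); print(c,s["eye"],s["orientation"],s["fx"])
    for n in("stand","panel","panel_edge","knob_grip","blue_jar","green_jar","beaker","tape"):
        m=env.masks_of(c,n)
        for d in m[:1]:
            ys,xs=np.nonzero(d["region"]); print(n,round(d["p"],2),d["extent"],xs.mean().round(1),ys.mean().round(1))
print(env.get_obs())
E
```

```text
scene [ -19.84611325 -662.15080521 1016.65645829] [-2.32841006  0.0107089  -0.7161609 ] 400.38901949730445
stand 0.69 [226.0, 194.3, 306.0, 278.4] 264.1 235.8
panel 0.89 [236.3, 197.3, 291.6, 253.5] 260.0 222.4
panel_edge 0.66 [233.3, 195.2, 292.1, 254.4] 260.1 222.9
knob_grip 0.61 [271.1, 209.6, 287.8, 231.9] 278.9 219.9
blue_jar 0.77 [391.1, 274.9, 412.1, 306.1] 400.8 289.4
green_jar 0.89 [350.2, 329.0, 370.8, 360.4] 362.0 342.5
tape 0.64 [207.4, 171.6, 233.6, 190.9] 223.3 180.4
side [   -9.40413575 -1228.34581812   960.61762546] [-2.10855571  0.02465411 -0.43576562] 444.84386237936343
stand 0.61 [234.0, 194.9, 286.7, 262.1] 259.9 230.3
panel 0.88 [242.8, 194.9, 278.8, 237.8] 257.8 219.5
panel_edge 0.89 [243.3, 196.4, 279.8, 242.4] 257.7 219.5
knob_grip 0.57 [257.8, 198.3, 272.3, 217.5] 265.2 208.1
blue_jar 0.72 [353.0, 270.6, 371.9, 303.2] 362.9 286.2
green_jar 0.92 [298.7, 301.6, 317.9, 331.2] 309.0 314.5
beaker 0.72 [297.9, 301.0, 317.7, 329.4] 309.2 314.7
tape 0.62 [232.4, 186.6, 253.7, 198.9] 242.4 190.5
wrist [ 99.96226658 519.9299795  373.57876504] [2.87286970e+00 4.93375921e-04 1.25374881e+00] 327.14902536651107
{'time': 1.35, 'joint_positions': array([ 1.12516309e+00,  4.79872350e-02,  9.91919614e-02,  1.62203030e+00,
       -1.52885791e-06,  1.44301753e+00]), 'qd': array([-0.00102404,  0.00021755, -0.00014395,  0.00073257, -0.00140037,
       -0.00120383]), 'joint_torque': array([ 1.22290450e-03, -3.38645089e+01,  3.20149934e+01,  1.48258263e-03,
        2.95673169e-05, -3.98512967e-06]), 'eef_pos': array([164.06977765, 498.68049103, 253.31416893]), 'tcp_rot': array([-3.14156345e+00, -2.21091822e-06,  2.82373822e+00]), 'contact_force': array([-0.60214692,  0.08878366, -0.76839413]), 'wrist_torque': array([-0.03626474, -0.02208451,  0.00670212]), 'finger_force': 0.0, 'opening': 0.9972134918117667}
```

Run:
```python
import cv2,numpy as np
a=cv2.imread("pics/scene0.png")[175:295,205:325];b=cv2.imread("pics/side0.png")[175:285,220:310]
a=cv2.resize(a,None,fx=3.4,fy=3.4,interpolation=3)
b=cv2.resize(b,None,fx=4,fy=4,interpolation=3)
h=max(a.shape[0],b.shape[0]); z=np.zeros((h,a.shape[1]+b.shape[1],3),np.uint8); z[:a.shape[0],:a.shape[1]]=a; z[:b.shape[0],a.shape[1]:]=b
print(z.shape,a.shape); cv2.imwrite("pics/c1.png",z)
```

```text
(440, 768, 3) (408, 408, 3)
```

View pics/c1.png

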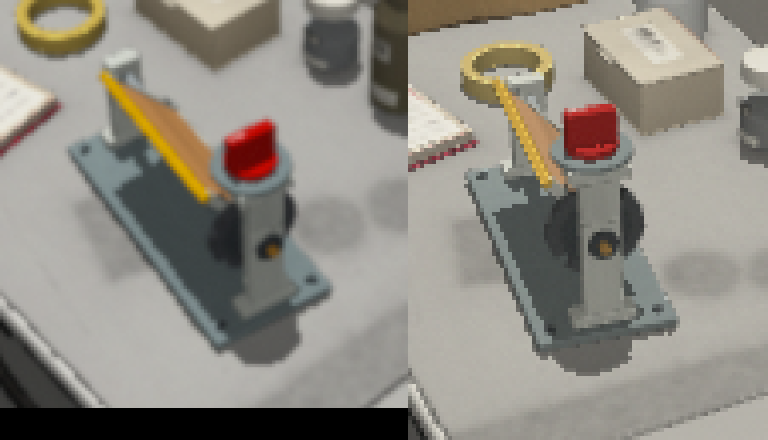

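View pics/scene0.png

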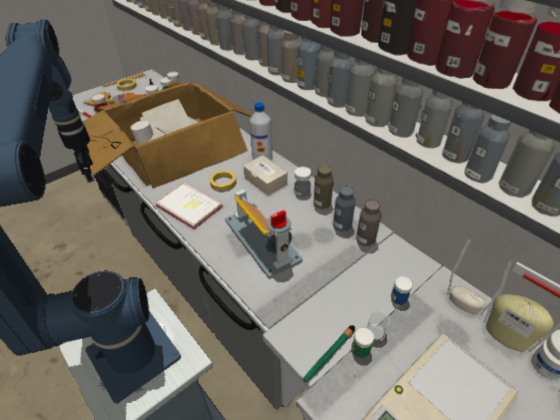

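The crop shows the frame clearly. Yellow rail in the scene picture runs from (235,196) to (266,234), in the side picture from (242,195) to (255,221.5); the red bar's top is near (279,211) in the scene, and base corners are visible.

```bash
cat >> h.py <<'E'
def red(s,box):
    x0,y0,x1,y1=box; h=cv2.cvtColor(s["img"],cv2.COLOR_BGR2HSV)
    m=(((h[...,0]<8)|(h[...,0]>172))&(h[...,1]>150)&(h[...,2]>90)); k=np.zeros_like(m); k[y0:y1,x0:x1]=1
    ys,xs=np.nonzero(m&k); return xs,ys
E
python3 - <<'E'
from h import *
a=env.snapshot("scene");b=env.snapshot("side")
P={"edgeL":((235.3,196.5),(242.2,195)),"edgeR":((265.9,233.8),(254.8,221.5)),
"nl":((225.6,219.1),(234.8,217.5)),"nr":((269.7,277.4),(255,263)),"fr":((302,260.3),(287.5,255.5))}
for k,(u,v) in P.items(): print(k,tri([ray(a,u),ray(b,v)]).round(1))
r=[]
for s,bx in((a,(268,200,292,235)),(b,(252,190,278,222))):
    xs,ys=red(s,bx); print(xs.min(),xs.max(),ys.min(),ys.max(),xs.mean(),ys.mean()); r.append(ray(s,(xs.mean(),ys.mean())))
print("knob centre",tri(r))
for n,i in(("blue_jar",1),("green_jar",1),("tape",1)):
    pass
E
```

```text
edgeL [506.7 206.1 133.4]
edgeR [475.6   6.6 132.4]
nl [482.3 249.   13.1]
nr [447.6 -39.8 -10.5]
fr [567.3 -60.9  -3.2]
271 285 211 227 278.5618556701031 219.7164948453608
259 272 201 214 265.32278481012656 207.70886075949366
knob centre [505.27717057 -20.57970315 193.96127301]
```

>>> {"name": "arm_command", "arguments": {
  "twist": [
    [0,0,0],
    [0,0,0],
    [0,0,0],
    [0,0,0],
    [0,0,0],
    [0,0,0],
    [0,0,0],
    [0,0,0],
    [0,0,0],
    [0,0,0],
    [0,0,0],
    [0,0,0]
  ],
  "travel": [
    [-28,-21,-20],
    [-30.6,-23,-10],
    [-30.6,-23,-8],
    [-30.6,-23,-8],
    [-30.6,-23,-8],
    [-30.6,-23,-8],
    [-30.6,-23,-5],
    [-30.6,-23,-3],
    [-30.6,-23,-3],
    [-30.6,-23,-2],
    [-30.6,-23,-1],
    [-30.6,-23,-1]
  ],
  "jaw": [0,0,0,0,0,0,0,0,0,0,0,0]
}}

```text
time: 2.45
eef_pos: [425.6, 122.7, 330.8]
tcp_rot: [3.141, 0.001, 2.824]
contact_force: [0.9, 1.0, 0.4]
opening: -0.0
finger_force: 0.0
```

>>> {"name": "arm_command", "arguments": {
  "twist": [
    [0,0,0],
    [0,0,0],
    [0,0,-4.75],
    [0,0,-4.75],
    [0,0,0]
  ],
  "travel": [
    [-30.6,-23,0],
    [-30.6,-23,0],
    [0,0,0],
    [0,0,0],
    [0,0,0]
  ],
  "jaw": [0,0,0,0,0]
}}

```text
time: 2.87
eef_pos: [468.9, 60.7, 330.1]
tcp_rot: [-3.142, -0.001, 2.989]
contact_force: [0.0, 0.1, -0.4]
opening: 0.001
finger_force: 0.0
```

Run:
```python
from h import *
s=env.snapshot("wrist"); cv2.imwrite("pics/w1.png",s["img"]); np.save("pics/w1.npy",{k:s[k] for k in s},allow_pickle=True)
print(s["eye"],s["orientation"]); o=env.get_obs(); print(o["eef_pos"],o["tcp_rot"],o["joint_positions"],o["time"],o["contact_force"])
```

```text
[402.27660545  71.1729901  450.32972951] [2.87361422e+00 5.56702231e-04 1.41884808e+00]
[468.67310952  61.23026437 330.21589938] [ 3.14158377e+00 -2.84669624e-04  2.98697078e+00] [-1.21381462e-02 -5.30004016e-02  1.53343795e-01  1.77742105e+00
  4.92219630e-05  1.42483726e-01] 2.9167 [ 0.01011699 -0.77381251 -0.13541646]
```

View pics/w1.png

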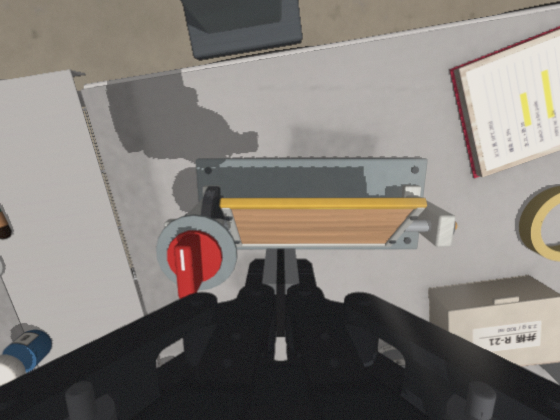

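The wrist picture shows the yellow rail horizontally from (221,203) to (425,203), base near edge on row 159 from x=198 to 426, and the red knob about (190,262); the tool yaw is aligned with the frame.

Run:
```python
from h import *
w=np.load("pics/w1.npy",allow_pickle=True).item()
a=env.snapshot("scene");b=env.snapshot("side")
for k,u,v,x in(("L",(235.3,196.5),(242.2,195),(425,203)),("R",(265.9,233.8),(254.8,221.5),(221,203))):
    r=[ray(a,u),ray(b,v),ray(w,x)]; print(k,tri(r).round(1),onz(w,x,141).round(1),onz(w,x,135).round(1))
for uv in((198,159),(426,159),(418,249)): print("base",onz(w,uv,12).round(1))
```

```text
L [503.3 200.2 137.6] [500.8 198.4 141. ] [502.7 200.9 135. ]
R [472.5   1.5 137. ] [470.8   2.1 141. ] [472.1   0.8 135. ]
base [435.4 -44.9  12. ]
base [481.4 254.9  12. ]
base [608.8 239.2  12. ]
```

>>> {"name": "arm_command", "arguments": {
  "twist": [
    [0,0,0],
    [0,0,0],
    [0,0,0],
    [0,0,0],
    [0,0,0],
    [0,0,0],
    [0,0,0],
    [0,0,0]
  ],
  "travel": [
    [25,22.5,0],
    [25,22.5,0],
    [0,0,36.5],
    [0,0,36.5],
    [0,0,36.5],
    [0,0,36.5],
    [0,0,36.5],
    [0,0,0]
  ],
  "jaw": [0,0,0,0,0,0,0,0]
}}

```text
time: 3.68
eef_pos: [417.0, 113.4, 136.9]
tcp_rot: [-3.136, -0.02, 2.99]
contact_force: [-3.2, -0.3, -1.1]
opening: -0.003
finger_force: 0.0
```

>>> {"name": "arm_command", "arguments": {
  "twist": [
    [0,0,0],
    [0,0,0],
    [0,0,0],
    [0,0,0],
    [0,0,0],
    [0,0,0],
    [0,0,0],
    [0,0,0],
    [0,0,0],
    [0,0,0]
  ],
  "travel": [
    [-15,0,0],
    [-15,0,0],
    [-10,0,0],
    [-10,0,0],
    [-10,0,0],
    [-10,0,0],
    [-10,0,0],
    [-10,0,0],
    [-10,0,0],
    [0,0,0]
  ],
  "jaw": [0,0,0,0,0,0,0,0,0,0]
}}

```text
time: 4.52
eef_pos: [526.4, 98.4, 147.8]
tcp_rot: [3.142, 0.001, 2.989]
contact_force: [-0.1, -1.0, 0.3]
opening: -0.002
finger_force: 0.0
```

>>> {"name": "arm_command", "arguments": {
  "twist": [
    [0,0,0],
    [0,0,0],
    [0,0,0],
    [0,0,0],
    [0,0,0],
    [0,0,0],
    [0,0,0],
    [0,0,0],
    [0,0,0]
  ],
  "travel": [
    [-10,0,0],
    [-10,0,0],
    [-10,0,0],
    [0,0,4],
    [0,0,4],
    [0,0,4],
    [0,0,4],
    [0,0,2],
    [0,0,0]
  ],
  "jaw": [0,0,0,0,0,0,0,0,0]
}}

```text
time: 5.27
eef_pos: [554.7, 94.1, 129.9]
tcp_rot: [3.141, 0.001, 2.99]
contact_force: [0.3, 0.4, 1.6]
opening: -0.0
finger_force: 0.9
```

Run:
```python
from h import *
a=env.snapshot("scene");b=env.snapshot("wrist")
z=np.hstack([cv2.resize(a["img"][175:295,205:325],(400,400),interpolation=3),cv2.resize(b["img"][:,70:490],(400,400))])
cv2.imwrite("pics/c2.png",z); print(env.get_obs()["contact_force"],env.get_obs()["eef_pos"])
```

```text
[ 1.43088148 -0.30290148  2.47740676] [554.31891886  94.10594671 129.82170908]
```

View pics/c2.png

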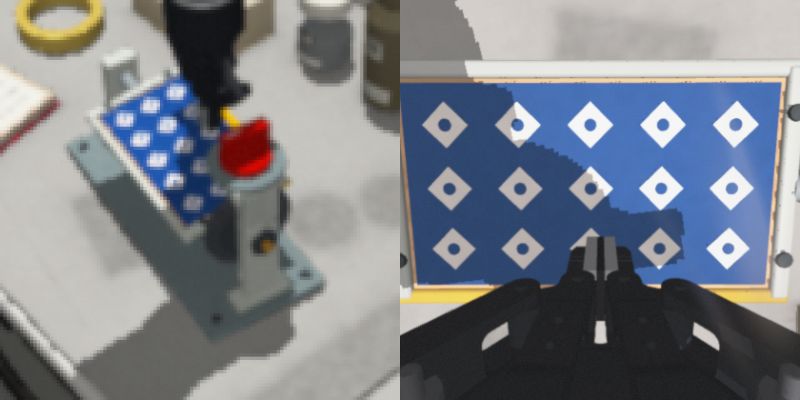

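The panel has turned over: blue face up, nearly level, fingertips resting on it near the yellow far rail. I'll press further down gently while watching the force.

>>> {"name": "arm_command", "arguments": {
  "twist": [
    [0,0,0],
    [0,0,0],
    [0,0,0],
    [0,0,0]
  ],
  "travel": [
    [0,0,2],
    [0,0,1],
    [0,0,1],
    [0,0,0]
  ],
  "jaw": [0,0,0,0]
}}

```text
time: 5.7
eef_pos: [554.7, 94.0, 125.8]
tcp_rot: [3.142, 0.001, 2.99]
contact_force: [1.9, -0.8, 2.5]
opening: -0.0
finger_force: 1.2
```

>>> {"name": "arm_command", "arguments": {
  "twist": [
    [0,0,0],
    [0,0,0],
    [0,0,0]
  ],
  "travel": [
    [0,0,1],
    [0,0,1],
    [0,0,0]
  ],
  "jaw": [0,0,0]
}}

```text
time: 5.95
eef_pos: [554.8, 94.0, 125.0]
tcp_rot: [3.141, 0.001, 2.99]
contact_force: [-0.2, -0.4, 7.4]
opening: 0.002
finger_force: 3.5
```

>>> {"name": "arm_command", "arguments": {
  "twist": [
    [0,0,0],
    [0,0,0],
    [0,0,0]
  ],
  "travel": [
    [0,0,1],
    [0,0,1],
    [0,0,0]
  ],
  "jaw": [0,0,0]
}}

```text
time: 6.2
eef_pos: [554.8, 94.0, 125.0]
tcp_rot: [3.141, 0.002, 2.99]
contact_force: [-2.6, 0.1, 13.2]
opening: -0.002
finger_force: 6.8
```

>>> {"name": "arm_command", "arguments": {
  "twist": [
    [0,0,0],
    [0,0,0],
    [0,0,0],
    [0,0,0],
    [0,0,0],
    [0,0,0],
    [0,0,0],
    [0,0,0]
  ],
  "travel": [
    [0,0,-20],
    [0,0,-40],
    [0,0,-40],
    [0,0,-40],
    [0,0,-40],
    [31,-29,0],
    [31,-29,0],
    [0,0,0]
  ],
  "jaw": [0,0,0,0,0,0,0,0]
}}

```text
time: 6.87
eef_pos: [479.4, 45.0, 300.4]
tcp_rot: [-3.139, -0.009, 2.987]
contact_force: [0.6, 0.3, -1.0]
opening: -0.002
finger_force: 0.0
```

Run:
```python
from h import *
s=env.snapshot("wrist"); cv2.imwrite("pics/w2.png",s["img"]); np.save("pics/w2.npy",s,allow_pickle=True)
```

>>> {"name": "arm_command", "arguments": {
  "twist": [
    [0,0,0],
    [0,0,0],
    [0,0,0]
  ],
  "travel": [
    [0,-30,0],
    [0,-30,0],
    [0,0,0]
  ],
  "jaw": [0,0,0]
}}

```text
time: 7.17
eef_pos: [475.7, -15.4, 300.4]
tcp_rot: [-3.139, -0.003, 2.986]
contact_force: [0.8, -0.6, 0.2]
opening: 0.001
finger_force: 0.0
```

Run:
```python
from h import *
s=env.snapshot("wrist"); cv2.imwrite("pics/w3.png",s["img"]); np.save("pics/w3.npy",s,allow_pickle=True)
a=cv2.imread("pics/w2.png")[120:360,80:400]; b=s["img"][120:360,120:440]
cv2.imwrite("pics/c3.png",cv2.resize(np.hstack([a,b]),None,fx=1.25,fy=1.25)); print(env.get_obs()["eef_pos"],env.get_obs()["tcp_rot"])
```

```text
[476.0649709  -13.64610288 300.49471754] [ 3.14151399e+00 -2.87962376e-03  2.98619482e+00]
```

View pics/c3.png

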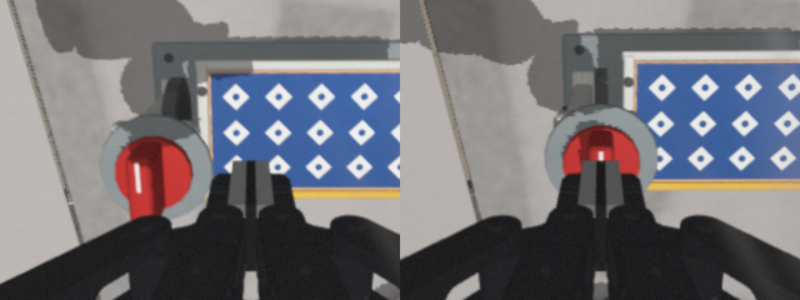

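Left (first place) the red disc's centre is at about (202,258), right (second place) at about (280,254), the bar lying along the tool's x; the panel lies level with the blue face up.

Run:
```python
from h import *
a,b=[np.load(f"pics/{n}.npy",allow_pickle=True).item() for n in("w2","w3")]
p,q=(202.4,257.6),(280,253.6)
print(tri([ray(a,p),ray(b,q)]).round(1),onz(a,p,188).round(1),onz(b,q,188).round(1))
for uv in((120+(562-400)/1.25,245),(120+(639-400)/1.25,245)): print(onz(b,uv,188).round(1))
# glint column
g1,g2=(80+137/1.25,120+165/1.25),(280,120+152/1.25)
print("glint",tri([ray(a,g1),ray(b,g2)]).round(1))
# panel corners near rail
for uv in((120+(625-400)/1.25,120+53/1.25),): print(onz(b,uv,103).round(1))
```

```text
[505.8 -20.5 185.7] [503.5 -19.4 188. ] [506.3 -20.6 188. ]
[495.8 -42.3 188. ]
[503.    3.9 188. ]
glint [486.1 -17.2 218. ]
[450.8   7.4 103. ]
```

>>> {"name": "arm_command", "arguments": {
  "twist": [
    [0,0,0],
    [0,0,0],
    [0,0,0],
    [0,0,0],
    [0,0,0],
    [0,0,0],
    [0,0,0],
    [0,0,0],
    [0,0,0],
    [0,0,0]
  ],
  "travel": [
    [-15,-1.3,0],
    [-15,0,0],
    [0,0,0],
    [0,0,0],
    [0,0,0],
    [0,0,0],
    [0,0,28],
    [0,0,28],
    [0,0,28],
    [0,0,0]
  ],
  "jaw": [80,80,80,80,80,80,80,80,80,80]
}}

```text
time: 8.05
eef_pos: [501.3, -17.0, 210.5]
tcp_rot: [3.141, -0.014, 2.99]
contact_force: [-1.1, 0.2, -0.7]
opening: 0.797
finger_force: 0.0
```

Run:
```python
from h import *
s=env.snapshot("wrist"); cv2.imwrite("pics/w4.png",s["img"]); o=env.get_obs(); print(o["eef_pos"],o["tcp_rot"],o["joint_positions"][5],o["opening"],o["contact_force"])
```

```text
[502.7929188  -17.30704938 213.95851097] [ 3.14126983 -0.00893547  2.98993917] -0.016231736907321447 0.8023038921354537 [1.46641471 0.24310084 0.16515384]
```

View pics/w4.png

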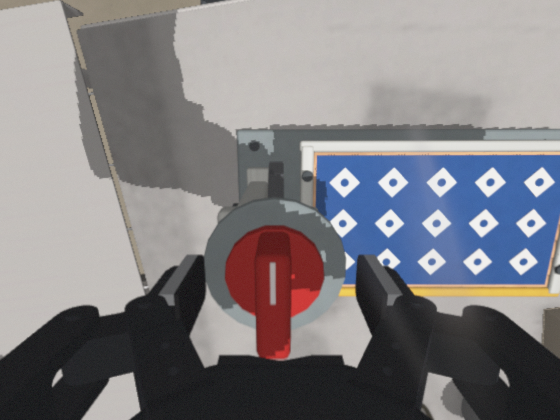

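The bar is centred at x≈273 with the jaw midline at ≈280, so the tool should go about 3 mm to −y before closing.

>>> {"name": "arm_command", "arguments": {
  "twist": [
    [0,0,0],
    [0,0,0],
    [0,0,0],
    [0,0,0],
    [0,0,0],
    [0,0,0],
    [0,0,0],
    [0,0,0],
    [0,0,0]
  ],
  "travel": [
    [0,-3,0],
    [0,0,0],
    [0,0,0],
    [0,0,0],
    [0,0,0],
    [0,0,0],
    [0,0,0],
    [0,0,0],
    [0,0,0]
  ],
  "jaw": [80,80,15,5,5,5,5,5,5]
}}

```text
time: 8.85
eef_pos: [506.1, -20.8, 218.8]
tcp_rot: [3.141, 0.002, 2.99]
contact_force: [0.2, 2.0, 5.0]
opening: 0.155
finger_force: 59.9
```

>>> {"name": "arm_command", "arguments": {
  "twist": [
    [0,0,5],
    [0,0,5],
    [0,0,5],
    [0,0,5],
    [0,0,5],
    [0,0,5],
    [0,0,5],
    [0,0,0]
  ],
  "travel": [
    [0,0,0],
    [0,0,0],
    [0,0,0],
    [0,0,0],
    [0,0,0],
    [0,0,0],
    [0,0,0],
    [0,0,0]
  ],
  "jaw": [5,5,5,5,5,5,5,5]
}}

```text
time: 9.52
eef_pos: [505.7, -21.6, 218.8]
tcp_rot: [-3.141, 0.002, 2.376]
contact_force: [-1.0, 0.8, 4.0]
opening: 0.15
finger_force: 60.0
```

Run:
```python
from h import *
o=env.get_obs(); print(o["tcp_rot"],o["wrist_torque"],o["contact_force"],o["joint_positions"])
```

```text
[-3.14136275e+00  1.67843696e-03  2.37620495e+00] [-0.05475524  0.24824483 -0.07185451] [-1.03274141  0.75182413  3.97094671] [-1.74493788e-01 -7.63243266e-03 -2.58550589e-02  1.55130793e+00
 -1.12598402e-03  5.90893395e-01]
```

>>> {"name": "arm_command", "arguments": {
  "twist": [
    [0,0,5],
    [0,0,5],
    [0,0,5],
    [0,0,5],
    [0,0,5],
    [0,0,5],
    [0,0,5],
    [0,0,5],
    [0,0,3],
    [0,0,2],
    [0,0,2],
    [0,0,0]
  ],
  "travel": [
    [0,0,0],
    [0,0,0],
    [0,0,0],
    [0,0,0],
    [0,0,0],
    [0,0,0],
    [0,0,0],
    [0,0,0],
    [0,0,0],
    [0,0,0],
    [0,0,0],
    [0,0,0]
  ],
  "jaw": [5,5,5,5,5,5,5,5,5,5,5,5]
}}

```text
time: 10.52
eef_pos: [504.7, -21.9, 218.8]
tcp_rot: [-3.14, 0.003, 1.562]
contact_force: [-3.3, -1.5, 6.7]
opening: 0.154
finger_force: 63.3
```

Run:
```python
from h import *
o=env.get_obs(); print(o["tcp_rot"],o["wrist_torque"],o["contact_force"],o["joint_positions"][5])
```

```text
[-3.14033804e+00  2.76464959e-03  1.56170566e+00] [-0.2977655   0.80396289  1.08101974] [-3.34102456 -1.53042179  6.73320873] 1.4053462746204255
```

>>> {"name": "arm_command", "arguments": {
  "twist": [
    [0,0,-1],
    [0,0,0],
    [0,0,0],
    [0,0,0],
    [0,0,0],
    [0,0,0],
    [0,0,0],
    [0,0,0],
    [0,0,0],
    [0,0,0],
    [0,0,0]
  ],
  "travel": [
    [0,0,0],
    [0,0,0],
    [0,0,0],
    [0,0,0],
    [0,0,0],
    [0,0,-20],
    [0,0,-35],
    [0,0,-35],
    [15,0,-20],
    [0,0,0],
    [0,0,0]
  ],
  "jaw": [5,60,60,60,60,60,60,60,60,60,60]
}}

```text
time: 11.43
eef_pos: [506.4, -5.9, 329.3]
tcp_rot: [3.138, 0.001, 1.577]
contact_force: [0.5, -0.1, -0.7]
opening: 0.601
finger_force: 0.0
```

Run:
```python
from h import *
a=env.snapshot("scene");b=env.snapshot("wrist")
z=np.hstack([cv2.resize(a["img"][175:295,205:325],(340,340),interpolation=3),cv2.resize(b["img"],(453,340))])
cv2.imwrite("pics/c5.png",z); o=env.get_obs(); print(o["contact_force"],o["eef_pos"])
```

```text
[-0.39902489  0.28892984 -1.05642742] [505.31927667  -6.20827193 326.44136896]
```

View pics/c5.png

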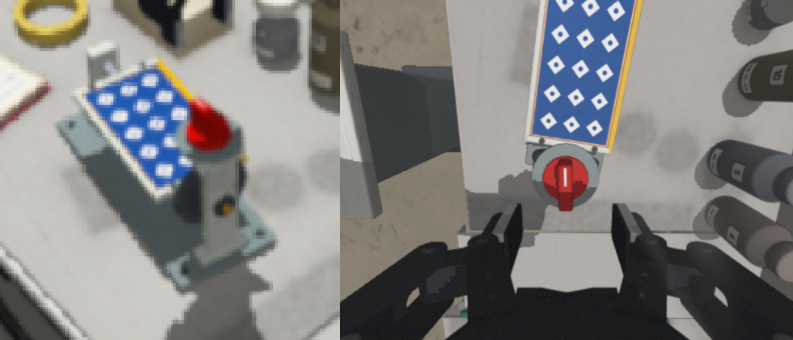

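The panel lies level with its blue face up. The bar at (565,185) is still in line with the tool, about 80° from its start, and the gripper is clear.

```bash
python3 -c "
from workcell import env
print(env.job_done())"
```

```text
the job is handed in; nothing more can be done
None
```

I swung the panel over until it lay level against its stop with the blue face up, then turned the red knob clockwise about 1.4 rad to its end stop; the gripper touched none of the jars, beaker or tape, and the job is handed in with the arm clear (verdict not shown).

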